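# Lift the spirit level out of the half-covered crate

### The arm

A 6-joint arm with a two-finger parallel gripper is mounted at the origin on the work surface. World frame = base frame: x ahead of the robot, y to its left, z up, the work surface at z = 0. Lengths are in m, angles in rad, forces in N, time in s.
With the tool pointing down it reaches from about 0.275 to 0.875 m from the base axis. Payload 12.5 kg.
Tool frame: the origin (TCP) lies on the centre line of the jaws, within the pads' length; the fingertips stand r.finger_overhang ahead of it and the grasp point (between the pads) lies 3 mm ahead of it (r.finger_overhang is the distance from the TCP to the fingertips, in m); z points along the fingers, y is the line along which they close (so a half turn about z gives the same grasp; the last joint's range is limited). The gripper opens to 85 mm and grips with 20 to 120 N. Pads are 22 mm wide; open, the fingers measure 114 mm over their backs; the gripper's body (76 mm by 85 mm) begins 54 mm behind the grasp point. The pads swing forward as they close: fully open they stand 13 mm farther back than shut.
Start: joints at [1.236, 0.351, 1.652, -0, 1.139, -0.085], TCP at [0.136, 0.533, 0.253] pointing down, gripper open.
Joint ranges: [-2.75, 2.75], [-0.79, 2.1], [0.01, 2.65], [-1.57, 4.71], [0.07, 3.14], [-2.87, 2.87]. Speed limits (rad/s): [2.22, 2.22, 2.79, 3.14, 3.14, 3.14].

### API

Orientations are given as a unit quaternion [x, y, z, w].
In Python, from cell import r, optics gives the robot as it stands. The module is installed in compiled form; this text tells all that it offers. Calls block until the motion is done:
- r.move_to(position, orientation): joint-space move of the TCP to a pose.
- r.move_linear(position, rot=None, vel=0.15): straight line of the TCP; rot=None keeps the orientation; vel is the mean speed in m/s.
- r.set_joints(angles): joint-space move.
- r.set_gripper(opening, squeeze=None): opening from 0.0 (shut) to 1.0 (fully open); squeeze is the grip in N (None keeps the last); returns when the fingers have stopped.
- r.sleep(seconds).
- r.inverse_kinematics(position, orientation): joint angles nearest the present ones, or None.
- optics.get_image(name): name is "scene" or "top"; returns a dict with "pixels" (384x512x3 uint8, red, green, blue), "depth" (384x512 float32, m along the optical axis (not along the pixel's ray), 0 where there is no reading), "fx", "fy", "cx", "cy" (pixels), "D" ([k1, k2, p1, p2, k3] as OpenCV has them; the pictures are not rectified), "camera_from_world" (4x4, takes a point from world to camera coordinates). Camera axes: x right, y down, z forward; pixel columns grow to the right and rows downward; lengths in m; the calibration is good to about 2 mm. A picture is of the moment at which its call begins.
A pose or a line that the arm cannot do raises r.PlanningError and nothing moves.
- r.hand_in(): hands the job in; it is judged then, once.
Readings, each from a call of its own:
- r.current_t(): time.
- r.current_q(): joint angles.
- r.current_qvel(): joint speeds.
- r.current_effort(): joint torques, N m.
- r.current_tool_pos(): TCP position.
- r.current_ee_rot(): TCP orientation.
- r.current_contact_force(): force on the tool from outside, world axes, zero at the start.
- r.current_torque(): the same for the moment, N m.
- r.current_opening(): opening from 0.0 (shut) to 1.0 (fully open).
- r.current_finger_force(): force on a finger pad.
Only numpy, scipy, OpenCV 4.12 (cv2) and the standard library are available. Lean on these libraries where they do the work, as an engineer would, in place of code of your own. Each camera call takes 0.05 s, during which the arm holds its last target. There are 200 camera calls.

### The job

A spirit level lies in the wooden crate on the sorting table, half of it underneath the boards nailed across the top. Tilt it and draw it out slantwise through the open part of the crate without forcing it against the wood, then hold it up well clear of the crate (about 10 cm above its top, or more), level and right way up so that its bubble can be read, and finish while still holding it still in the gripper; leave the crockery and other goods around the crate where they are.

Things in the scene. Friction and masses are not known exactly. Their poses are not given: they have to be found in the camera images.
- crate: Fixed wooden crate, 224 (x) x 404 (y) x 130 mm high. Origin: centre of underside. Bottom board 10 mm, walls 12 mm thick; inside 200 x 380 mm. Boards 10 mm thick (underside z = 120, top z = 130 mm) cover its top from y = -190 to +20 mm; open from y = +20 to the end wall's inner face at y = +190 mm (opening 200 x 170 mm). Walls 130 mm high all round.
- level: Aluminium spirit level, black end caps: straight bar 300 mm long (y), 24 wide (x), 36 high (z), 150 to 310 g, balanced at mid-length. Origin: centre of underside; z up through the bubble glass in its top edge. Starts loose, on its narrow edge on the crate's bottom board (z = 10 mm), nearly along the crate's y, +y end under the opening, -y end under the boards.
- mug: Bystander: white mug, 80 mm across without its handle, 90 mm high, standing beside the crate. Origin: centre of its underside.
- candlestick: Bystander: brass candlestick, foot 90 mm across, 140 mm high, standing beyond the covered (-y) end of the crate. Origin: centre of its underside.
- jar: Bystander: glass jar with a steel lid, 72 mm across, 110 mm high, standing beyond the covered (-y) end of the crate. Origin: centre of its underside.

How it is judged:
At the end, for the whole second after the job is handed in: The spirit level is held in the fingers, its underside at least 80 mm above the crate's top (210 mm above the table), within 0.15 rad (8.6 degrees) of level and right way up, still, and touching neither the crate nor the bystanders (height (world z) of level above 0.21 m and angle between level's own z axis and vertical below 0.15 rad and contact force between the fingers and level above 3 N and contact force between level and crate below 0.3 N and contact force between level and mug below 0.3 N and contact force between level and candlestick below 0.3 N and contact force between level and jar below 0.3 N and linear speed of level below 0.03 m/s and angular speed of level below 0.2 rad/s); the arm keeps its last pose, push and grip.
It fails at once if once lifted off the crate's bottom (its origin over 20 mm high), the spirit level is forced against the crate with over 40 N (height (world z) of level above 0.02 m and contact force between level and crate above 40 N).
It fails at once if the mug is disturbed (moved over 20 mm) (distance of mug from where it was at the start of the episode above 0.02 m).
It fails at once if the candlestick is disturbed (moved over 20 mm) (distance of candlestick from where it was at the start of the episode above 0.02 m).
It fails at once if the jar is disturbed (moved over 20 mm) (distance of jar from where it was at the start of the episode above 0.02 m).
It also fails if it takes over 42 s, if anything falls off the work surface, if the arm or the gripper's body presses on something with over 40 N, if the wrist force passes 120 N, or if a joint passes its speed limit or range.

## Working session

There is one attempt and no reset: what is moved stays moved. The work goes in short steps, each a Python script; the robot and the scene stay as the last script left them, time stands still between calls to the robot, and variables do not carry over. Pictures are saved under pics/ and viewed, at most 10 in all, crops included, and the job is handed in when it is done.

```bash
mkdir -p pics; cat > h.py <<'E'
import numpy as np, cv2
from cell import r, optics
def cloud(im):
    d=im["depth"]; K=np.array([[im["fx"],0,im["cx"]],[0,im["fy"],im["cy"]],[0,0,1]])
    v,u=np.mgrid[0:384,0:512]
    n=cv2.undistortPoints(np.stack([u,v],-1).reshape(-1,1,2).astype(np.float64),K,np.array(im["D"],float)).reshape(384,512,2)
    P=np.dstack([n*d[...,None],d]); T=np.linalg.inv(np.array(im["camera_from_world"]))
    W=P@T[:3,:3].T+T[:3,3]; W[d<=0]=np.nan
    return W
E
python3 - <<'E'
from h import *
a=[optics.get_image(n) for n in("scene","top")]
cv2.imwrite("pics/a.png",np.vstack([cv2.resize(i["pixels"],(400,300))[...,::-1] for i in a]))
cv2.imwrite("pics/top.png",cv2.resize(a[1]["pixels"],(768,576))[...,::-1])
for n,i in zip("st",a):
    np.savez(f"{n}.npz",W=cloud(i),px=i["pixels"])
    print(np.linalg.inv(np.array(i["camera_from_world"]))[:3,3].round(3))
print(r.finger_overhang,r.current_t())
E
```

```text
[0.13  0.084 0.682]
[ 0.483 -0.152  0.838]
0.022 0.1
```

View pics/a.png

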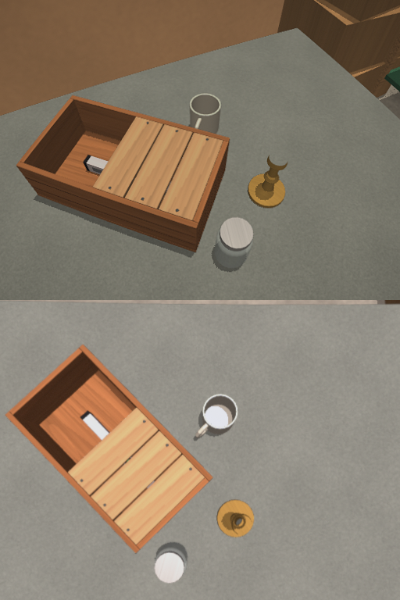

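View pics/top.png

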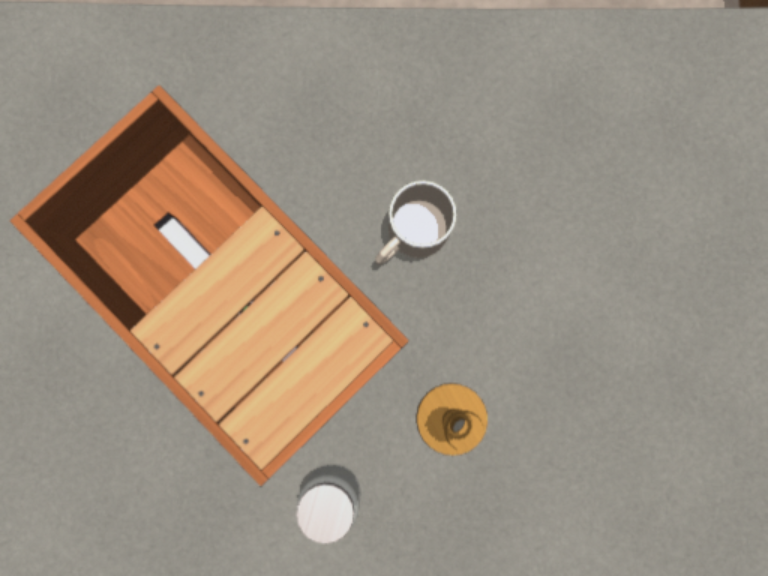

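The top view (768x576) shows the crate at the left, with rim corners near (157,90), (17,218), (405,343) and (264,482). The level's exposed end runs from (165,220) to (205,260). The mug is at (422,215), the candlestick at (452,420) and the jar at (326,513).

```bash
python3 - <<'E'
from h import *
for n in "ts":
    f=np.load(n+".npz"); W=f["W"]; px=f["px"].astype(int); z=W[...,2]
    m=(abs(z-.13)<.006)&(px[...,0]-px[...,2]>35)
    m=cv2.morphologyEx(m.astype(np.uint8),cv2.MORPH_OPEN,np.ones((2,2)))
    k,l,s,c=cv2.connectedComponentsWithStats(m); b=1+np.argmax(s[1:,4]); 
    P=W[l==b]; R=cv2.minAreaRect((P[:,:2]*1000).astype(np.float32)); print(n,"crate",R,cv2.boxPoints(R).round(),P[:,2].mean())
    R0=np.array(R[0])/1000
    # frame: y axis = long axis, pointing to open end
    B=cv2.boxPoints(R)/1000; e=[B[1]-B[0],B[2]-B[1]]; y=max(e,key=np.linalg.norm); y=y/np.linalg.norm(y)
    q=(P[:,:2]-R0)@y
    if np.median(q)>0: y=-y
    x=np.array([y[1],-y[0]]); print("y axis",y,np.degrees(np.arctan2(y[1],y[0])))
    L=(W[...,:2]-R0); cx=L@x; cy=L@y
    lv=(abs(cx)<.095)&(cy>.0)&(cy<.185)&(z>.034)&(z<.056)
    lv&=(px.max(-1)-px.min(-1)<40)
    k,l,s,c=cv2.connectedComponentsWithStats(lv.astype(np.uint8)); b=1+np.argmax(s[1:,4])
    P=W[l==b]; print("level n",len(P),"z",np.percentile(P[:,2],[5,50,95]))
    RL=cv2.minAreaRect((P[:,:2]*1000).astype(np.float32)); print(RL)
    Q=np.c_[cx[l==b],cy[l==b]]; print("crate-frame min/max",Q.min(0),Q.max(0))
    for yy in np.arange(.02,.13,.01):
        s_=Q[abs(Q[:,1]-yy)<.005]
        if len(s_):print(yy.round(3),s_[:,0].min().round(4),s_[:,0].max().round(4),len(s_))
    for nm,zz,rg in(("others",None,None),):
        o=(z>.03)&(z<.16)&((abs(cx)>.13)|(abs(cy)>.22))
        k,l,s,c=cv2.connectedComponentsWithStats(o.astype(np.uint8))
        for i in range(1,k):
            if s[i,4]>150: print(s[i],np.nanmin(W[l==i],0).round(3),np.nanmax(W[l==i],0).round(3))
E
```

```text
t crate ((464.65911865234375, 151.55587768554688), (435.23077392578125, 0.0), 45.061397552490234) [[311.  -2.]
 [311.  -2.]
 [618. 306.]
 [618. 306.]] nan
y axis [0.7063487 0.707864 ] 45.06139
level n 13 z [0.04666465 0.05171755 0.05512344]
((634.6189575195312, 234.44558715820312), (2.0408740043640137, 19.22296714782715), 50.14372634887695)
crate-frame min/max [0.05213334 0.17729144] [0.07142353 0.17976572]
[   49    57   224   225 14043] [ 0.408 -0.182  0.03 ] [0.781 0.193 0.134]
[250 120  54  56 957] [ 0.593 -0.237  0.03 ] [ 0.687 -0.144  0.093]
[295 273  26  27 273] [ 0.381 -0.26   0.063] [ 0.423 -0.221  0.14 ]
[ 198  312   42   50 1645] [ 0.277 -0.128  0.03 ] [ 0.342 -0.058  0.113]
s crate ((nan, nan), (0.0, 0.0), 0.0) [[nan nan]
 [nan nan]
 [nan nan]
 [nan nan]] nan
y axis [nan nan] nanTraceback (most recent call last):
  File "<stdin>", line 17, in <module>
    return _wrapfunc(a, 'argmax', axis=axis, out=out, **kwds)
    return bound(*args, **kwds)
ValueError: attempt to get argmax of an empty sequence
```

```bash
python3 - <<'E'
from h import *
for n in "ts":
    f=np.load(n+".npz"); W=f["W"]; px=f["px"].astype(int); z=W[...,2]
    with np.errstate(all='ignore'): m=(abs(z-.13)<.006)&(px[...,0]-px[...,2]>20)
    k,l,s,c=cv2.connectedComponentsWithStats(m.astype(np.uint8)); b=1+np.argmax(s[1:,4]); 
    P=W[l==b]; 
    R=cv2.minAreaRect((P[:,:2]*1000).astype(np.float32)); print(n,"crate",R,len(P),P[:,2].mean())
    R0=np.array(R[0])/1000
    B=cv2.boxPoints(R)/1000; e=[B[1]-B[0],B[2]-B[1]]; y=max(e,key=np.linalg.norm); y=y/np.linalg.norm(y)
    if np.median((P[:,:2]-R0)@y)>0: y=-y
    x=np.array([y[1],-y[0]]); print("y axis",y,np.degrees(np.arctan2(y[1],y[0])))
    L=(W[...,:2]-R0); cx=L@x; cy=L@y
    lv=(abs(cx)<.08)&(cy>.0)&(cy<.175)&(z>.034)&(z<.058)&(px.max(-1)-px.min(-1)<45)
    k,l,s,c=cv2.connectedComponentsWithStats(lv.astype(np.uint8)); b=1+np.argmax(s[1:,4])
    P=W[l==b]; print("level n",len(P),"z",np.percentile(P[:,2],[5,50,95]), cv2.minAreaRect((P[:,:2]*1000).astype(np.float32)))
    Q=np.c_[cx[l==b],cy[l==b]]; print("crate-frame min/max",Q.min(0),Q.max(0))
    for yy in np.arange(.01,.14,.01):
        s_=Q[abs(Q[:,1]-yy)<.005]
        if len(s_):print(yy.round(3),s_[:,0].min().round(4),s_[:,0].max().round(4),len(s_))
E
```

```text
t crate ((560.4185180664062, 39.7794189453125), (405.18475341796875, 225.779296875), 44.98460388183594) 20738 0.12951104463572452
y axis [0.7072968  0.70691675] 44.9846
level n 538 z [0.04229145 0.04538112 0.04765343] ((619.1834716796875, 96.7086181640625), (75.15779113769531, 24.494333267211914), 45.929874420166016)
crate-frame min/max [-0.01107993  0.04423255] [0.01369973 0.11933389]
0.04 -0.0035 0.0121 7
0.05 -0.0104 0.0133 71
0.06 -0.0106 0.0133 71
0.07 -0.0108 0.0137 76
0.08 -0.0107 0.0135 73
0.09 -0.0111 0.0134 72
0.1 -0.0099 0.0123 68
0.11 -0.01 0.0128 67
0.12 -0.0099 0.0128 33
s crate ((561.6994018554688, 38.553955078125), (404.4281005859375, 226.60166931152344), 44.837913513183594) 17945 0.12952680446141193
y axis [0.7091043  0.70510364] 44.837914
level n 377 z [0.03671947 0.04526438 0.04728242] ((626.1917724609375, 103.91252899169922), (56.53123092651367, 25.66672706604004), 44.31468963623047)
crate-frame min/max [-0.01356869  0.06350228] [0.01218796 0.12008345]
0.06 -0.0103 0.0043 8
0.07 -0.0132 0.0107 65
0.08 -0.0133 0.0114 70
0.09 -0.0136 0.0115 70
0.1 -0.0129 0.012 61
0.11 -0.0127 0.0121 74
0.12 -0.0135 0.0122 29
```

```bash
cat >> h.py <<'E'
from scipy.spatial.transform import Rotation as Ro
C=np.array([.561,.039]); Y=np.array([1,1])/2**.5      # crate centre, crate y in world
SG=1
def pose(th,y0,z0,u=.26,v=.028):
    "bar tilted th deg with its low bottom corner at crate (y0,z0) -> TCP pose"
    s,c=np.sin(np.radians(th)),np.cos(np.radians(th))
    yy,zz=y0+u*c-v*s, z0+u*s+v*c
    tz=np.array([*(Y*s),-c]); ty=SG*np.array([Y[1],-Y[0],0])
    return np.array([*(C+Y*yy),zz]), Ro.from_matrix(np.c_[np.cross(ty,tz),ty,tz]).as_quat()
W1=[(2,-.177,.013),(7,-.157,.016),(13,-.134,.017),(19,-.112,.018),(25,-.09,.018)]
a,b=np.cos(np.radians(25)),np.sin(np.radians(25))
W2=[(25,-.09+D*a,.018+D*b) for D in (.08,.16)]
W3=[(25,.055,.25),(0,-.06,.27)]
E
python3 - <<'E'
import h; from h import *
for sg in(1,-1):
    h.SG=sg
    for w in [(0,-.18,.15),(0,-.18,.01)]+W1+W2+W3:
        p,q=pose(*w); k=r.inverse_kinematics(p,q); print(sg,w,p.round(3),None if k is None else np.round(k,2))
E
```

```text
1 (0, -0.18, 0.15) [0.618 0.096 0.178] [ 0.08  0.57  1.52 -0.    1.06  0.86]
1 (0, -0.18, 0.01) [0.618 0.096 0.038] [ 0.08  0.76  1.58 -0.    0.81  0.86]
1 (2, -0.177, 0.013) [0.619 0.097 0.05 ] [0.07 0.73 1.59 0.03 0.79 0.84]
1 (7, -0.157, 0.016) [0.63  0.108 0.075] [0.07 0.69 1.6  0.12 0.77 0.77]
1 (13, -0.134, 0.017) [0.641 0.119 0.103] [0.06 0.64 1.61 0.23 0.73 0.68]
1 (19, -0.112, 0.018) [0.649 0.127 0.129] [0.04 0.6  1.63 0.35 0.69 0.58]
1 (25, -0.09, 0.018) [0.656 0.134 0.153] [0.02 0.56 1.66 0.5  0.66 0.45]
1 (25, np.float64(-0.017495377037067994), np.float64(0.05180946093925595)) [0.707 0.185 0.187] [0.1  0.61 1.47 0.4  0.75 0.64]
1 (25, np.float64(0.05500924592586401), np.float64(0.08561892187851192)) [0.758 0.236 0.221] [0.17 0.69 1.25 0.33 0.87 0.78]
1 (25, 0.055, 0.25) [0.758 0.236 0.385] [0.17 0.58 1.03 0.27 1.18 0.89]
1 (0, -0.06, 0.27) [0.702 0.18  0.298] [ 0.19  0.65  1.06 -0.    1.42  0.97]
-1 (0, -0.18, 0.15) [0.618 0.096 0.178] [ 0.08  0.57  1.52 -0.    1.06 -2.28]
-1 (0, -0.18, 0.01) [0.618 0.096 0.038] [ 0.08  0.76  1.58 -0.    0.81 -2.28]
-1 (2, -0.177, 0.013) [0.619 0.097 0.05 ] [ 0.07  0.73  1.59  0.03  0.79 -2.31]
-1 (7, -0.157, 0.016) [0.63  0.108 0.075] [ 0.07  0.69  1.6   0.12  0.77 -2.37]
-1 (13, -0.134, 0.017) [0.641 0.119 0.103] [ 0.06  0.64  1.61  0.23  0.73 -2.46]
-1 (19, -0.112, 0.018) [0.649 0.127 0.129] [ 0.04  0.6   1.63  0.35  0.69 -2.56]
-1 (25, -0.09, 0.018) [0.656 0.134 0.153] [ 0.02  0.56  1.66  0.5   0.66 -2.69]
-1 (25, np.float64(-0.017495377037067994), np.float64(0.05180946093925595)) [0.707 0.185 0.187] [ 0.1   0.61  1.47  0.4   0.75 -2.51]
-1 (25, np.float64(0.05500924592586401), np.float64(0.08561892187851192)) [0.758 0.236 0.221] [ 0.17  0.69  1.25  0.33  0.87 -2.36]
-1 (25, 0.055, 0.25) [0.758 0.236 0.385] [ 0.17  0.58  1.03  0.27  1.18 -2.25]
-1 (0, -0.06, 0.27) [0.702 0.18  0.298] [ 0.19  0.65  1.06 -0.    1.42 -2.17]
```

```bash
python3 - <<'E'
from h import *
r.move_to(*pose(0,-.18,.21)); r.move_linear(pose(0,-.18,.01)[0],vel=.1)
print(r.current_t(),r.current_contact_force(),r.current_tool_pos())
r.set_gripper(0.0,110)
print(r.current_t(),r.current_opening(),r.current_finger_force(),r.current_contact_force())
p,q=pose(*W1[0]); r.move_linear(p,q,.03); print(r.current_t(),r.current_contact_force())
p,q=pose(*W1[1]); r.move_linear(p,q,.05); print(r.current_t(),r.current_contact_force(),r.current_torque(),r.current_opening())
cv2.imwrite("pics/g.png",optics.get_image("scene")["pixels"][...,::-1])
E
```

```text
4.5667 [0.3797949  0.30564538 0.92043046] [0.61779371 0.09558258 0.03841869]
5.1667 0.26381936863316346 108.41423034667969 [0.08450902 0.18365964 4.94587089]
5.725 [ 0.61229111 -0.25489992 -1.90659943]
6.475 [ 1.07906992  0.27541613 -2.72868553] [ 0.10598918 -0.11798164  0.00885965] 0.26549313255200635
```

View pics/g.png

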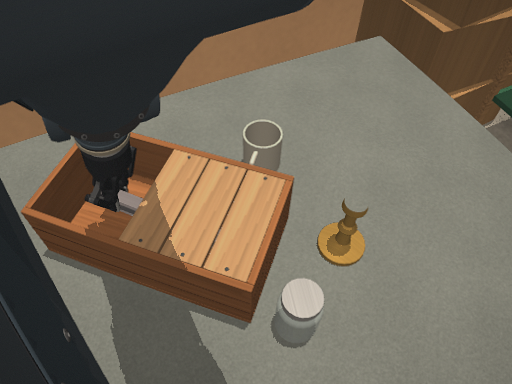

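The scene view shows the gripper on the level at about (120,195), with the bar's end going under the boards at (130,203). Nothing around the crate has moved. The wrist carries about 2.7 N, which fits the bar's weight, so I carry on with force checks.

```bash
python3 - <<'E'
from h import *
for w in W1[2:]+W2[:1]:
    p,q=pose(*w); r.move_linear(p,q,.05); f=np.array(r.current_contact_force())
    print(round(r.current_t(),2),f.round(2),np.round(r.current_torque(),3),round(r.current_opening(),3))
    if np.hypot(*f[:2])>5 or abs(f[2]+2.7)>4: break
for n in("scene","top"): cv2.imwrite(f"pics/m_{n}.png",optics.get_image(n)["pixels"][...,::-1])
cv2.imwrite("pics/m.png",np.hstack([cv2.resize(cv2.imread(f"pics/m_{n}.png"),(400,300)) for n in("scene","top")]))
E
```

```text
7.3 [ 0.28  0.29 -2.06] [ 0.034 -0.019 -0.007] 0.257
8.03 [ 0.03  0.02 -1.43] [-0.043  0.021 -0.003] 0.262
8.69 [-0.7   0.25 -2.25] [-0.027  0.078 -0.048] 0.26
10.44 [-1.07 -0.53 -1.92] [-0.089  0.084 -0.023] 0.269
```

View pics/m.png

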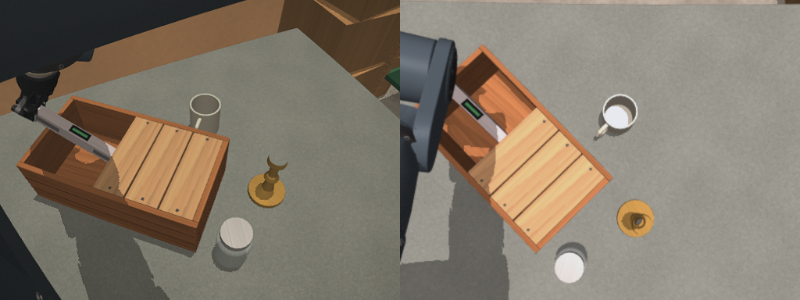

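The tilted bar comes out of the opening. Its bubble window is at (80,132) in the scene view and it meets the board edge at (112,157). Next I check the real tilt from depth before drawing further.

```bash
cat >> h.py <<'E'
def tilt(name="scene"):
    im=optics.get_image(name); W=cloud(im); px=im["pixels"].astype(int)
    L=W[...,:2]-C; cy=L@Y; cx=L@np.array([Y[1],-Y[0]]); z=W[...,2]
    t=r.current_tool_pos(); gy=(np.array(t[:2])-C)@Y
    m=(abs(cx)<.008)&(cy<gy-.04)&(cy>gy-.32)&(z>.05)&(px.max(-1)-px.min(-1)<40)&(px.max(-1)>90)
    k,l,s,c=cv2.connectedComponentsWithStats(m.astype(np.uint8)); b=1+np.argmax(s[1:,4]); m=l==b
    a=np.polyfit(cy[m],z[m],1); a=np.polyfit(cy[m][abs(np.polyval(a,cy[m])-z[m])<.006],z[m][abs(np.polyval(a,cy[m])-z[m])<.006],1)
    return m.sum(),np.degrees(np.arctan(a[0])),cy[m].min(),cy[m].max(),np.polyval(a,.02),np.polyval(a,gy)
E
python3 - <<'E'
from h import *
print(tilt("scene"),tilt("top"),pose(*W2[0])[0],r.current_tool_pos())
E
```

```text
(np.int64(304), np.float64(25.34316581089995), np.float64(0.019443634587556234), np.float64(0.08290868749986006), np.float64(0.10869576621936475), np.float64(0.19687637618982445)) (np.int64(580), np.float64(-15.344155123083931), np.float64(-0.020306300292636737), np.float64(0.048625338369827215), np.float64(0.46866831011494736), np.float64(0.4175673963006248)) [0.70688414 0.18488414 0.18706683] [0.7068484  0.18480414 0.18704107]
```

The measured tilt is 25.3° against 25° planned, and the bar's top at the board edge is at z = 0.109. It hasn't slipped, so I draw it out and level it.

```bash
python3 - <<'E'
from h import *
for w,v in zip(W2[1:]+W3,(.06,.08,.06)):
    p,q=pose(*w); r.move_linear(p,q,v)
    print(round(r.current_t(),2),np.round(r.current_contact_force(),2),round(r.current_finger_force(),1))
r.sleep(.5); print(tilt("scene"),r.current_tool_pos(),r.current_t())
cv2.imwrite("pics/e.png",np.hstack([cv2.resize(optics.get_image(n)["pixels"][...,::-1],(400,300)) for n in("scene","top")]))
E
```

```text
12.12 [-1.   -0.01 -2.1 ] 107.6
14.33 [ 0.23 -0.04 -2.05] 107.6
16.44 [ 0.43 -0.44 -1.53] 107.6
(np.int64(713), np.float64(0.16764089137311686), np.float64(-0.050640746182807804), np.float64(0.06911377228086342), np.float64(0.3044838382362671), np.float64(0.30501052882273744)) [0.702418   0.18043907 0.29802871] 16.9917
```

View pics/e.png

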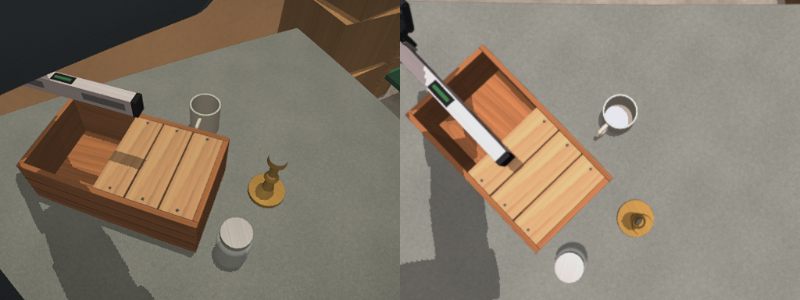

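The level is held clear above the crate, with its black end cap at (138,103) in the scene view and the bubble window facing up. Its tilt is 0.2° and its underside is at about 0.269 m. The mug, candlestick and jar haven't moved.

```bash
python3 -c "
from cell import r
print(r.hand_in(), r.current_t())"
```

```text
the job is handed in; nothing more can be done
the job is handed in; nothing more can be done
```

The spirit level was drawn out at a slant and handed in at about 17 s, held still and 0.2° off level with its underside about 0.27 m above the table; the goods around the crate hadn't moved, and the hand-in gave no verdict.

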